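Lubricate the pulley hub and press the keyed shaft home

ROBOT

A 7-joint arm with a two-finger parallel gripper is mounted at the origin on the work surface. World frame = base frame: x ahead of the robot, y to its left, z up, the work surface at z = 0. Lengths are in m, angles in rad, forces in N, time in s.
With the tool pointing down it reaches from about 0.35 to 0.9 m from the base axis. Payload 7.2 kg.
Tool frame: the origin (TCP) lies midway between the tips of the shut fingers; the grasp point (between the pads) lies 19 mm behind it; z points along the fingers, y is the line along which they close (so a half turn about z gives the same grasp; the last joint's range is limited). The gripper opens to 85 mm and grips with 20 to 120 N. Pads are 22 mm wide; open, the fingers measure 114 mm over their backs; the gripper's body (76 mm by 85 mm) begins 54 mm behind the grasp point. The pads swing forward as they close: fully open they stand 13 mm farther back than shut.
Start: joints at [1.195, 0.411, -0.013, 1.596, 0.006, 1.134, -0.082], TCP at [0.189, -0.596, 0.231] pointing down, gripper open.
Joint ranges: [-2.95, 2.95], [-0.29, 1.99], [-1.47, 1.44], [0.14, 2.54], [-1.03, 4.17], [0.13, 1.85], [-2.86, 2.86]. Speed limits (rad/s): [2.39, 2.39, 3.01, 3.01, 3.14, 3.14, 3.14].

INTERFACE

Orientations are given as [roll, pitch, yaw] about the fixed x, y, z axes, in that order (R = Rz(yaw) Ry(pitch) Rx(roll)).
In Python, from bench import r gives the robot as it stands.
- The arm moves only by the tool carry_out, never from a script. Its argument "steps" is a list that holds one entry, the list of rows, each a list of 7 numbers: the turn, a rotation vector about the tool's x, y, z in degrees, then the shift along the tool's x, y, z in m, then the closure, from 0 (fully open) to 1 (shut). In form: [[[ax, ay, az, tx, ty, tz, fingers], ...]]. A call has exactly 10 rows; each row shifts and turns the commanded pose from where the row before left it, along the tool's axes as they then stand; what a row does not reach is not made up. A row lasts 1/10 s, in which the tool goes at most 50 mm and 8.59 degrees, less where a joint would pass 70% of its speed; a pose out of reach is approached as far as the arm can. A call is refused whole if a number of a shift passes 0.05 or a number of a turn 8.59, either way. A call with a gripper value outside its range is refused whole. The fingers move at their own pace and stop on an object; the grip force is fixed at half the most. Time passes only in rows, so rows that do not move let the fingers close, or fill a call up. It gives the time, the measured TCP pose, the force, the opening and the grip force at its end, in the units of the state.
- r.get_state(): the state, without advancing time (a new reading comes with each control period).
- r.snapshot(name): name is "side" or "top"; returns a dict with "img" (400x640x3 uint8, red, green, blue), "range_z" (400x640 float32, m along the optical axis (not along the pixel's ray), 0 where there is no reading), "mtx" (3x3 intrinsics, pixels), "k1" (the pictures are not rectified: a ray, as slopes to the right and down, at radius r is drawn at 1 + k1 r^2 times it, then the intrinsics apply), "pose" (4x4, takes a point from camera to world coordinates). Camera axes: x right, y down, z forward; pixel columns grow to the right and rows downward; lengths in m; the calibration is good to about 2 mm. A picture is of the moment at which its call begins.
- r.close_job(): hands the job in; it is judged then, once.
Trained networks look in a picture, given as the dict that the camera call returned (one of the last four; its "shot" number tells which), for a name from the list of things; names that differ only in an ending like _2 or _b are one class to them, and where a whole thing is asked for, a point or a joint stands for the part that bears it (a point fixed in the world has none). Each returns a list of dicts, best first, with "p" (0 to 1); they miss things now and then, are a little off and sometimes report something else, mostly with a low value. They report only what shows in the picture. A call takes as long as a camera call. They do not tell look-alikes from the thing itself.
- r.find_in(picture, name): "extent" ([centre column, centre row, width, height] in pixels, round what is visible of it).
The state is a dict: "clock": time; "q": joint angles; "joint_vel": joint speeds; "joint_torque": joint torques, N m; "position": TCP position; "ee_rot": TCP orientation; "wrist_force": force on the tool from outside, world axes, zero at the start; "ft_torque": the same for the moment, N m; "grip_width": opening from 0.0 (shut) to 1.0 (fully open); "finger_force": force on a finger pad.
Only numpy, scipy, OpenCV 4.12 (cv2) and the standard library are available. Lean on these libraries where they do the work, as an engineer would, in place of code of your own. Each camera call takes 0.05 s, during which the arm holds its last target. There are 200 camera calls.

TASK

Press the nozzle cap of the spray can on the drive unit's plate down to lubricate the pulley hub beside it, and let the cap spring back up. Then take the keyed shaft from the wooden rack, put it tip down into the hub, turn it until its key slips into the keyway, and push it fully home against the sprung ejector until its collar is flush on the hub. Finish while still holding the shaft pressed home with the gripper, because the ejector lifts it again if you let go; leave the plain spare shaft, the tape roll and the glue bottle where they are.

Things in the scene. Friction and masses are not known exactly. Their poses are not given: they have to be found in the camera images.
- cap_top (a point): centre of the top of the spray can's white nozzle cap (26 mm across, 17 mm tall, moves straight down), 149 mm above the table. The can is 50 mm across, fixed upright on the drive unit's aluminium plate, its cap 0.12 to 0.16 m from the hub's axis, to the robot's left of it. A short black nozzle on the cap points towards the hub. z is up
- cap (a joint): how far the nozzle cap is pressed down, m: 0 up, 0.006 fully down; sprung, 2 N to start it, 5 N fully down. It counts as pressed beyond 0.004 and as up below 0.0015
- hub_mouth (a point): centre of the bore's mouth in the flat top of the pulley hub, 102 mm above the table; z up, x along the keyway. The hub is fixed and does not turn: aluminium boss 50 mm across, 48 mm tall, over an 86 mm pulley. Bore 18 mm in diameter, 48 mm deep; keyway: a slot 8 mm wide on the +x side, open at the top and to the outside, over the whole depth
- ejector (a joint): how far the brass ejector disc in the bore is pressed down, m: 0 up (its top is 32 mm below the mouth), 0.008 fully down; sprung, 5 N to start it, 9 N fully down. The shaft's own weight does not move it
- shaft: keyed shaft, 160 g, 90 mm tall, hanging upright by its collar in the rack. Origin: centre of the tip's end; z up. Steel shaft 16 mm in diameter, z 0-40 mm (lowest 4 mm tapered); collar 40 mm across, z 40-46; grey grip block 36 mm (x) by 20 mm (y), z 46-90, with a 6 mm ridge on its +x face right over the key. Key: on the +x side, 6 mm wide, out to 12 mm from the axis, z 10-40
- shaft_collar (a point): point on the keyed shaft's axis at the collar's underside, 40 mm above the tip; axes as the shaft's. It meets point hub_mouth when the shaft is home (ejector then 8 mm down). The first 10 mm of the shaft enter the bore at any turn; to go deeper, the key must be over the keyway (shaft x along hub_mouth x, about 0.1 rad of play either way)
- rack: fixed wooden block 80 x 200 x 50 mm (x, y, z) with two 31 mm through holes at y = -55 and +55 mm, one for each shaft (either may be in either hole); the collars rest on its top. Origin: centre of its underside
- spare: plain spare shaft in the other hole: same shaft and collar, but no key, and a round grip 28 mm across. Not used; leave it in place. Origin: centre of the tip's lower end
- tape: roll of tape, 68 mm across, 19 mm tall, lying flat; bystander. Origin: centre of its underside
- glue: white glue bottle, 38 mm across, 110 mm tall; bystander. Origin: centre of its underside
There are look-alikes about, which are no part of the job. Leave any green, pink or purple look-alike of the shaft alone.

How it is judged:
On the way, in this order (a step that is already met when the one before it is completed fails the run):
1. the spray can's nozzle cap is pressed down (value of joint cap above 0.004 m), for 0.1 s.
2. the cap is back up (value of joint cap below 0.0015 m), for 0.1 s.
3. the key is in the keyway: the shaft stands in the bore, more than 15 mm deep (z of shaft_collar in the frame of hub_mouth below 0.025 m and horizontal distance between shaft_collar and hub_mouth below 0.004 m and angle between shaft's own z axis and vertical below 0.1 rad), for 0.1 s.
At the end, for the whole second after the job is handed in: The shaft stands in the hub with its key in the keyway, its collar within 2.5 mm of the hub's top face and its axis within 4 mm, upright within 0.08 rad, the ejector pressed down more than 5.5 mm, the fingers still holding the shaft there (over 2 N of contact), the shaft at rest, and the cap up (z of shaft_collar in the frame of hub_mouth between -0.003 and 0.0025 m and horizontal distance between shaft_collar and hub_mouth below 0.004 m and angle between shaft's own z axis and vertical below 0.08 rad and angle between the x axis of shaft and the x axis of hub_mouth, either way round below 0.25 rad and value of joint ejector above 0.0055 m and contact force between the fingers and shaft above 2 N and linear speed of shaft below 0.02 m/s and value of joint cap below 0.0015 m); the arm keeps its last pose, push and grip.
It fails at once if the spare shaft is moved more than 20 mm (distance of spare from where it was at the start of the episode above 0.02 m).
It fails at once if the tape roll is moved more than 30 mm (distance of tape from where it was at the start of the episode above 0.03 m).
It fails at once if the glue bottle is moved more than 30 mm (distance of glue from where it was at the start of the episode above 0.03 m).
It also fails if it takes over 64 s, if anything falls off the work surface, if the arm or the gripper's body presses on something with over 40 N, if the wrist force passes 120 N, or if a joint passes its speed limit or range.

## Working session

There is one attempt and no reset: what is moved stays moved. The work goes in short steps, Python scripts to look and compute and a tool call to move; the robot and the scene stay as the last step left them, time stands still between calls to the robot, and variables do not carry over. Pictures are saved under pics/ and viewed, at most 10 in all, crops included, and the job is handed in when it is done.

Besides the shell and the picture viewer there is one more tool, called after "Emit:" by a JSON object that holds its "method" and its "body". carry_out: Moves the arm, as the interface text tells. Its arguments: {"type":"object","properties":{"steps":{"type":"array"}},"required":["steps"]}

```bash
mkdir -p pics
cat > h.py <<'E'
import numpy as np, cv2
from bench import r
def save(s,n): cv2.imwrite(n,s["img"][:,:,::-1])
def cloud(s):
    K=np.array(s["mtx"]);k=s["k1"];T=np.array(s["pose"])
    v,u=np.mgrid[0:400,0:640].astype(float)
    xd=(u-K[0,2])/K[0,0];yd=(v-K[1,2])/K[1,1];x,y=xd.copy(),yd.copy()
    for _ in range(10):
        f=1+k*(x*x+y*y);x,y=xd/f,yd/f
    z=s["range_z"];P=np.stack([x*z,y*z,z],-1)@T[:3,:3].T+T[:3,3]
    P[z==0]=np.nan
    return P
E
python3 - <<'E'
from h import *
print(r.get_state())
for n in("top","side"):
    s=r.snapshot(n);save(s,f"pics/{n}0.png");P=cloud(s);print(n,s["pose"],s["k1"],s["mtx"])
    for t in["cap_top","cap","hub_mouth","ejector","shaft","rack","spare","tape","glue"]:
        try:
            for d in r.find_in(s,t)[:3]:
                c,w=d["extent"][:2],d["extent"]; print(t,round(d["p"],2),np.round(w),np.round(P[int(c[1]),int(c[0])],3))
        except Exception as e: print(t,e)
E
```

```text
{'clock': 0.0, 'q': array([ 1.19481499,  0.41193013, -0.01268882,  1.59704464,  0.00560735,
        1.13430788, -0.08222834]), 'joint_vel': array([ 0.00202663,  0.00167308,  0.00090512, -0.0005918 , -0.00045855,
       -0.00052647,  0.00021418]), 'joint_torque': array([-2.50775192e-04, -6.00618339e+01,  6.81683701e-01, -2.99411005e+01,
        1.35965340e-02,  1.06827662e-02, -1.56659036e-05]), 'position': array([ 0.18913376, -0.59517126,  0.23043412]), 'ee_rot': array([-3.13994362e+00,  1.33360478e-04,  3.07759589e-01]), 'wrist_force': array([ 0.47375533, -1.09229089, -0.11536059]), 'ft_torque': array([ 0.01463929, -0.00961005,  0.01108913]), 'finger_force': 0.0, 'grip_width': 1.0001999002973667}
top [[-0.01705231 -0.99726706  0.0718863   0.46077544]
 [-0.99964824  0.01846533  0.01903773  0.05049411]
 [-0.0203131  -0.07153637 -0.99723113  1.16766953]
 [ 0.          0.          0.          1.        ]] 0.028403678580786337 [[419.83608207   0.         329.10152553]
 [  0.         419.83608207 196.16332009]
 [  0.           0.           1.        ]]
cap_top 0.68 [404. 164.  12.  11.] [
[... 802 characters left out ...]
  1.        ]] -0.016448526221818142 [[365.57065555   0.         319.6934043 ]
 [  0.         365.57065555 195.36647482]
 [  0.           0.           1.        ]]
cap_top 0.67 [326. 141.  12.   8.] [ 0.608 -0.098  0.147]
cap 0.47 [328. 142.  15.  11.] [ 0.604 -0.1    0.147]
shaft 0.82 [266. 251.  19.  38.] [0.566 0.217 0.07 ]
shaft 0.6 [312. 269.  22.  35.] [0.452 0.229 0.098]
shaft 0.57 [370. 264.  24.  40.] [0.375 0.146 0.075]
rack 0.67 [293. 316. 102. 110.] [0.449 0.301 0.049]
spare 0.74 [276. 314.  30.  36.] [0.456 0.334 0.094]
tape 0.66 [237. 222.  29.  26.] [ 0.726  0.123 -0.002]
tape 0.42 [329. 141.  14.  10.] [ 0.604 -0.1    0.147]
glue 0.83 [186. 265.  28.  48.] [0.674 0.322 0.069]
```

Run:
```python
from h import *
t=cv2.imread("pics/top0.png");s=cv2.imread("pics/side0.png")
a=cv2.resize(t[150:280,210:340],(520,520),interpolation=3)
cv2.imwrite("pics/c1.png",a)
a=cv2.resize(s[215:365,220:420],(800,600),interpolation=3);cv2.imwrite("pics/c2.png",a)
a=cv2.resize(t[140:220,380:500],(780,520),interpolation=3);cv2.imwrite("pics/c3.png",a)
```

```text
(no output)
```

View pics/top0.png

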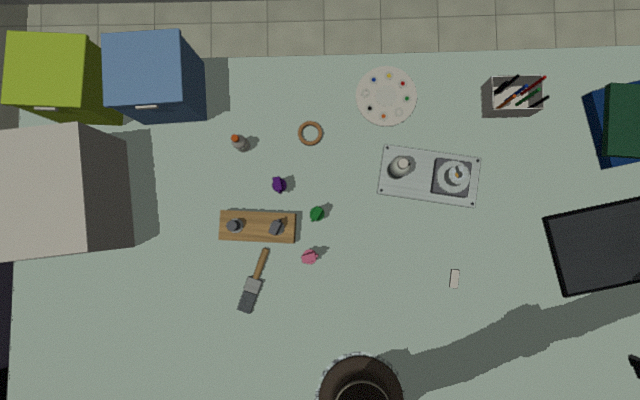

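View pics/c2.png

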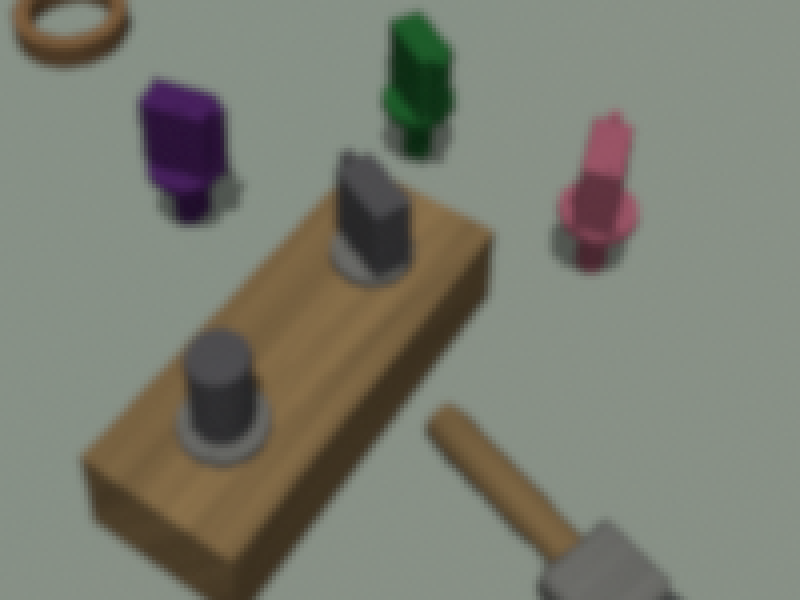

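View pics/c1.png

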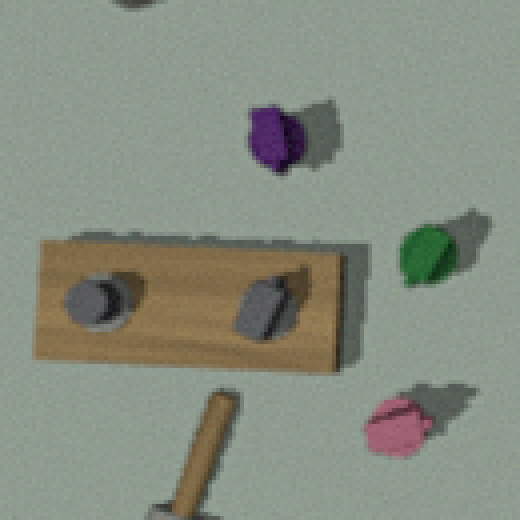

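View pics/c3.png

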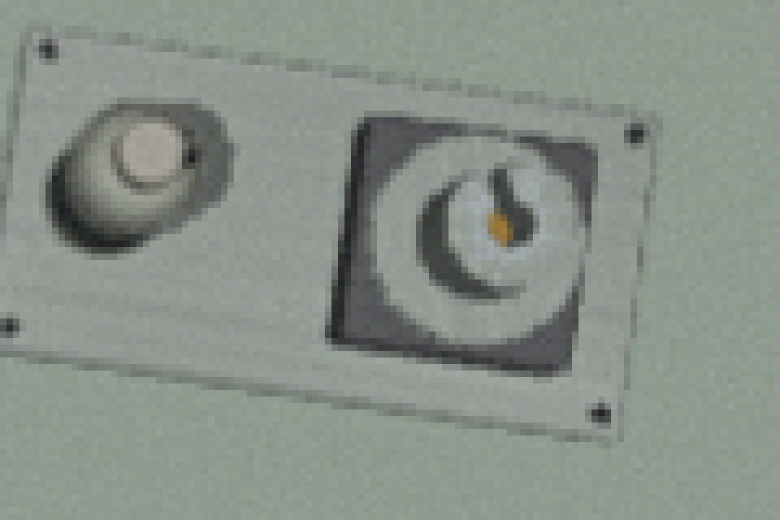

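The top view shows the keyed shaft candidates: grey block with ridge in the rack (277,226), round spare (234,226), and the purple (279,185), green (317,213) and pink (310,256) look-alikes standing on the table. The description picks the grey ridged one at (277,226), and the crops confirm it, with the ridge on its far (+x) side. The cap is at (404,163). The hub is at (454,175), with its keyway pointing up in the image, roughly +x.

```bash
cat > m.py <<'E'
from h import *
from scipy.optimize import least_squares
def circ(p):
    f=least_squares(lambda q:np.hypot(p[:,0]-q[0],p[:,1]-q[1])-q[2],[*p.mean(0)[:2],.02],loss='soft_l1',f_scale=.001);return f.x
E
python3 - <<'E'
from m import *
for n in("top","side"):
    Ps=[];
    for i in range(4): s=r.snapshot(n);Ps.append(cloud(s))
    P=np.nanmean(Ps,0);im=s["img"]
    def near(c,rad,z0,z1):
        return (np.hypot(P[...,0]-c[0],P[...,1]-c[1])<rad)&(P[...,2]>z0)&(P[...,2]<z1)
    print(n)
    m=near((.612,-.11),.03,.143,.156);q=P[m];print("cap",m.sum(),q.mean(0).round(4),((q.max(0)+q.min(0))/2).round(4),np.ptp(q,axis=0))
    m=near((.577,-.245),.035,.096,.108);q=P[m];print("hubtop",m.sum(),q.mean(0).round(4),((q.max(0)+q.min(0))/2).round(4),np.ptp(q,axis=0).round(4), cv2.minEnclosingCircle(q[:,:2].astype(np.float32)))
    m=near((.464,.205),.04,.092,.112);q=P[m];print("block",m.sum(),q.mean(0).round(4),cv2.minAreaRect((q[:,:2]*1000).astype(np.float32)))
    np.set_printoptions(suppress=True,linewidth=200)
    print((q*1000).round(0).astype(int).tolist()[:130])
    m=near((.464,.205),.04,.0525,.062);q=P[m];print("collar",m.sum(),q.mean(0).round(4),cv2.minEnclosingCircle(q[:,:2].astype(np.float32)))
    m=near((.463,.27),.13,.045,.0525);q=P[m];print("racktop",m.sum(),cv2.minAreaRect((q[:,:2]*1000).astype(np.float32)),q[:,2].mean())
    if n=="top":
        c=(.577,-.245)
        for v in range(162,194): print(v,' '.join("%3d"%(0 if np.isnan(z) else z*1000) for z in P[v,434:474,2]))
E
```

```text
top
cap 91 [ 0.6109 -0.1116  0.1486] [ 0.6107 -0.1131  0.1478] [0.02225374 0.0274211  0.00834127]
hubtop 242 [ 0.5835 -0.2548  0.1019] [ 0.5855 -0.2556  0.1004] [0.0464 0.0463 0.0083] ((0.5869903564453125, -0.2573390603065491), 0.025620365515351295)
block 122 [0.4613 0.2105 0.0995] ((463.0422058105469, 210.02996826171875), (19.905681610107422, 40.844905853271484), 63.93564987182617)
[[482, 202, 99], [480, 212, 98], [479, 210, 100], [479, 204, 100], [479, 202, 101], [479, 200, 99], [477, 212, 99], [477, 210, 101], [477, 207, 99], [477, 205, 99], [477, 202, 101], [477, 200, 98], [475, 215, 98], [474, 212, 99], [474, 210, 100], [474, 207, 99], [474, 204, 101], [474, 202, 100], [474, 200, 98], [472, 215, 99], [472, 212, 100], [472, 210, 99], [472, 207, 99], [472, 205, 100], [472, 202, 100], [472, 199, 100], [472, 197, 98], [472, 195, 93], [469, 217, 100], [469, 215, 100], [469, 212, 99], [469, 210, 100], [469, 207, 101], [469, 205, 99], [469, 202, 100], [469, 200, 100], [469, 197, 100], [467, 217, 100], [467, 215, 99], [467, 212, 99], [467, 210, 99], [467, 207, 99], [467, 205, 100], [467
[... 8803 characters left out ...]
[454, 212, 98], [453, 211, 99], [451, 211, 100], [450, 209, 98], [470, 220, 95], [467, 221, 98], [465, 221, 99], [463, 221, 99], [462, 219, 99], [461, 218, 98], [459, 218, 99], [458, 217, 99], [456, 216, 99], [454, 215, 99], [453, 215, 100], [451, 214, 100], [450, 212, 99], [448, 211, 99], [470, 220, 92], [467, 222, 96], [465, 223, 98], [462, 223, 99], [461, 221, 98], [460, 220, 99], [458, 220, 99], [456, 219, 99], [455, 218, 99], [453, 217, 99], [452, 216, 99]]
collar 127 [0.4583 0.2251 0.0558] ((0.4587174654006958, 0.21725454926490784), 0.01934766210615635)
racktop 3384 ((504.054931640625, 266.3080139160156), (200.22372436523438, 162.58482360839844), 86.16791534423828) 0.048875300592929626
```

```bash
cat >> m.py <<'E'
from scipy.optimize import minimize
from scipy.spatial.transform import Rotation as R
def onplane(s,z):  # pixel rays cut with plane z, world xy
    s2=dict(s);s2["range_z"]=np.ones((400,640));D=cloud(s2);o=np.array(s["pose"])[:3,3];D=D-o
    return o[:2]+D[...,:2]*((z-o[2])/D[...,2])[...,None]
def fit(shape,s,Ps,z,c,rad,tol,x0):
    mask=np.mean([(p[...,2]>z-tol)&(p[...,2]<z+tol) for p in Ps],0)
    X=onplane(s,z);m=np.hypot(*(X-np.array(c)).transpose(2,0,1))<rad
    q=X[m];t=mask[m]
    def cost(x):
        d=q-x[:2];a=x[2] if len(x)>2 else 0
        l=np.stack([d[:,0]*np.cos(a)+d[:,1]*np.sin(a),-d[:,0]*np.sin(a)+d[:,1]*np.cos(a)],1)
        sd=shape(l);return np.sum((1/(1+np.exp(np.clip(sd/.0005,-50,50)))-t)**2)
    best=min((minimize(cost,np.array(x0)+np.r_[dx,dy,([da] if len(x0)>2 else [])],method="Nelder-Mead",options=dict(initial_simplex=None,xatol=1e-5,fatol=1e-4)) for dx in(-.003,0,.003) for dy in(-.003,0,.003) for da in((-.25,0,.25) if len(x0)>2 else (0,))),key=lambda f:f.fun)
    return best.x.round(4),round(best.fun,2)
def box(l,cx,hx,hy): return np.maximum(abs(l[:,0]-cx)-hx,abs(l[:,1])-hy)
hub=lambda l:np.maximum(np.hypot(*l.T)-.025,-np.minimum(np.hypot(*l.T)-.009,box(l,.02,.02,.004)))
cap=lambda l:np.hypot(*l.T)-.013
block=lambda l:np.minimum(box(l,0,.018,.010),box(l,.02,.004,.003))
def pics(n,k):
    S=[r.snapshot(n) for _ in range(k)];return S[-1],[cloud(s) for s in S]
def rows(tp,trot=None):  # from commanded=measured pose to target, tool axes
    st=r.get_state();A=R.from_euler("xyz",st["ee_rot"])
    d=A.inv().apply(np.array(tp)-st["position"])
    rv=np.degrees((A.inv()*R.from_euler("xyz",trot)).as_rotvec()) if trot is not None else None
    return d.round(4),rv
E
python3 - <<'E'
from m import *
for n in("top","side"):
    s,P=pics(n,6);b=0 if n=="top" else -.0015
    print(n,"hub",fit(hub,s,P,.102+b,(.5855,-.255),.04,.004,[.5855,-.255,.1]))
    print("cap",fit(cap,s,P,.149+b,(.611,-.111),.022,.004,[.611,-.111]))
    print("block",fit(block,s,P,.100+b,(.460,.213),.035,.004,[.460,.213,-.46]))
st=r.get_state();print(st["clock"])
print(rows([.611,-.111,.23],[np.pi,0,.308]),rows([.611,-.111,.23],[np.pi,0,0]))
E
```

```text
top hub (array([ 0.5865, -0.2571,  0.267 ]), np.float64(11.65))
cap (array([ 0.611 , -0.1114]), np.float64(3.17))
block (array([ 0.4604,  0.211 , -0.4573]), np.float64(3.53))
side hub (array([ 0.5849, -0.2528,  0.2415]), np.float64(25.22))
cap (array([ 0.6087, -0.1046]), np.float64(8.34))
block (array([ 0.459 ,  0.2159, -0.4781]), np.float64(12.32))
2.0
(array([ 0.5487, -0.3341,  0.0013]), array([ 0.00052942,  0.00052219, -0.01026389])) (array([ 0.5487, -0.3341,  0.0013]), array([6.05641669e-04, 4.36522447e-04, 1.76368362e+01]))
```

Emit:
{"method": "carry_out", "body": {"steps": [[[0,0,0,0.0274,-0.0167,0,1],[0,0,0,0.0274,-0.0167,0,1],[0,0,0,0.0274,-0.0167,0,1],[0,0,0,0.0274,-0.0167,0,1],[0,0,0,0.0274,-0.0167,0,1],[0,0,0,0.0274,-0.0167,0,1],[0,0,0,0.0274,-0.0167,0,1],[0,0,0,0.0274,-0.0167,0,1],[0,0,0,0.0274,-0.0167,0,1],[0,0,0,0.0274,-0.0167,0,1]]]}}

```text
clock: 3.0
position: [0.4006, -0.3525, 0.2315]
ee_rot: [3.141, -0.0, 0.308]
wrist_force: [0.7, 0.1, -0.6]
grip_width: -0.002
finger_force: 0.0
```

Emit:
{"method": "carry_out", "body": {"steps": [[[0,0,0,0.0274,-0.0167,0,1],[0,0,0,0.0274,-0.0167,0,1],[0,0,0,0.0274,-0.0167,0,1],[0,0,0,0.0274,-0.0167,0,1],[0,0,0,0.0274,-0.0167,0,1],[0,0,0,0.0274,-0.0167,0,1],[0,0,0,0.0274,-0.0167,0,1],[0,0,0,0.0274,-0.0167,0,1],[0,0,0,0.0274,-0.0167,0,1],[0,0,0,0.0274,-0.0167,0,1]]]}}

```text
clock: 4.0
position: [0.6112, -0.1104, 0.2313]
ee_rot: [3.141, -0.0, 0.308]
wrist_force: [0.3, 0.5, -0.6]
grip_width: 0.001
finger_force: 0.0
```

Run:
```python
from m import *
st=r.get_state();print(st["clock"],st["position"],st["ee_rot"],st["grip_width"],rows([.611,-.111,.144],[np.pi,0,.308]))
```

```text
4.0 [ 0.6111839  -0.1103687   0.23133791] [ 3.14140880e+00 -1.09962279e-04  3.07552502e-01] 0.0005013837703666154 (array([-0.0004,  0.0005,  0.0873]), array([ 0.01053552, -0.00629802, -0.02564032]))
```

Press to z≈0.143, hold, and back off.

Emit:
{"method": "carry_out", "body": {"steps": [[[0,0,0,0,0,0.03,1],[0,0,0,0,0,0.03,1],[0,0,0,0,0,0.015,1],[0,0,0,0,0,0.006,1],[0,0,0,0,0,0.004,1],[0,0,0,0,0,0.003,1],[0,0,0,0,0,0.001,1],[0,0,0,0,0,0,1],[0,0,0,0,0,0,1],[0,0,0,0,0,0,1]]]}}

```text
clock: 5.0
position: [0.6107, -0.1115, 0.1431]
ee_rot: [3.141, -0.001, 0.308]
wrist_force: [-4.2, -0.3, 7.1]
grip_width: -0.001
finger_force: 3.3
```

Emit:
{"method": "carry_out", "body": {"steps": [[[0,0,0,0,0,-0.005,1],[0,0,0,0,0,-0.015,1],[0,0,0,0,0,-0.03,1],[0,0,0,0,0,-0.04,1],[0,0,8,0,0,0,0],[0,0,8,0,0,0,0],[0,0,8,0,0,0,0],[0,0,8,0,0,0,0],[0,0,8,0,0,0,0],[0,0,4.2,0,0,0,0]]]}}

```text
clock: 6.0
position: [0.6109, -0.111, 0.2334]
ee_rot: [-3.141, -0.001, -0.469]
wrist_force: [-0.7, 0.1, 0.5]
grip_width: 0.993
finger_force: 0.0
```

Run:
```python
from m import *
s,P=pics("side",1);b=[p for p in r.find_in(s,"cap_top")[:1]];print(b)
m=(np.hypot(P[0][...,0]-.609,P[0][...,1]+.106)<.01)&(P[0][...,2]>.12)&(P[0][...,2]<.16);print(np.median(P[0][m][:,2]))
st=r.get_state();print(st["position"],st["ee_rot"],rows([.460,.213,.14],[np.pi,0,-.465]))
```

```text
[{'extent': [291.2, 316.1, 101.5, 108.8], 'p': 0.67}]
0.140411363439615
[ 0.6108467  -0.11096907  0.23328238] [-3.14098890e+00 -1.21592252e-03 -4.64085129e-01] (array([-0.28  , -0.2221,  0.0931]), array([-0.03462459, -0.0696514 ,  0.05243924]))
```

Emit:
{"method": "carry_out", "body": {"steps": [[[0,0,0,-0.028,-0.0222,0,0],[0,0,0,-0.028,-0.0222,0,0],[0,0,0,-0.028,-0.0222,0,0],[0,0,0,-0.028,-0.0222,0,0],[0,0,0,-0.028,-0.0222,0,0],[0,0,0,-0.028,-0.0222,0,0],[0,0,0,-0.028,-0.0222,0,0],[0,0,0,-0.028,-0.0222,0,0],[0,0,0,-0.028,-0.0222,0,0],[0,0,0,-0.028,-0.0222,0,0]]]}}

```text
clock: 7.1
position: [0.4587, 0.2139, 0.2331]
ee_rot: [-3.141, -0.001, -0.461]
wrist_force: [0.7, 0.5, 0.9]
grip_width: 0.998
finger_force: 0.0
```

Run:
```python
from m import *
for n,c in(("top",(.611,-.1114)),("side",(.609,-.106))):
    s,P=pics(n,2);P=np.mean(P,0);m=(np.hypot(P[...,0]-c[0],P[...,1]-c[1])<.011)&(P[...,2]>.12)&(P[...,2]<.16);print(n,m.sum(),np.median(P[m][:,2]))
st=r.get_state();print(st["clock"],st["position"],st["ee_rot"],rows([.460,.213,.064],[np.pi,0,-.465]))
```

```text
top 66 0.14930792303456425
side 0 nan
7.3 [0.45911042 0.21330244 0.23285241] [-3.14093279e+00 -6.48925909e-04 -4.59401222e-01] (array([ 0.0008, -0.    ,  0.1689]), array([-0.03791128, -0.03707478,  0.32079857]))
  return _methods._mean(a, axis=axis, dtype=dtype,
  ret = ret.dtype.type(ret / rcount)
```

Cap is back up (0.149). Descend on the shaft.

Emit:
{"method": "carry_out", "body": {"steps": [[[0,0,0,0.0008,0,0.03,0],[0,0,0,0,0,0.035,0],[0,0,0,0,0,0.035,0],[0,0,0,0,0,0.03,0],[0,0,0,0,0,0.02,0],[0,0,0,0,0,0.012,0],[0,0,0,0,0,0.007,0],[0,0,0,0,0,0,0],[0,0,0,0,0,0,0.5],[0,0,0,0,0,0,1]]]}}

```text
clock: 8.3
position: [0.4607, 0.2124, 0.0643]
ee_rot: [-3.14, -0.001, -0.464]
wrist_force: [0.2, -0.6, 0.9]
grip_width: 0.692
finger_force: 0.0
```

Emit:
{"method": "carry_out", "body": {"steps": [[[0,0,0,0,0,0,1],[0,0,0,0,0,0,1],[0,0,0,0,0,0,1],[0,0,0,0,0,0,1],[0,0,0,0,0,0,1],[0,0,0,0,0,0,1],[0,0,0,0,0,0,1],[0,0,0,0,0,-0.002,1],[0,0,0,0,0,-0.004,1],[0,0,0,0,0,-0.006,1]]]}}

```text
clock: 9.3
position: [0.4595, 0.2119, 0.0752]
ee_rot: [3.141, 0.001, -0.464]
wrist_force: [-0.8, -0.2, -1.7]
grip_width: 0.224
finger_force: 58.5
```

Emit:
{"method": "carry_out", "body": {"steps": [[[0,0,0,0,0,-0.02,1],[0,0,0,0,0,-0.03,1],[0,0,0,0,0,-0.03,1],[0,0,0,0,0,-0.03,1],[0,0,0,0,0,-0.03,1],[0,0,0,0,0,-0.02,1],[0,0,0,0,0,0,1],[0,0,0,0,0,0,1],[0,0,0,0,0,0,1],[0,0,0,0,0,0,1]]]}}

```text
clock: 10.3
position: [0.4593, 0.2118, 0.234]
ee_rot: [3.14, 0.001, -0.464]
wrist_force: [0.2, -0.2, -1.2]
grip_width: 0.227
finger_force: 58.8
```

Run:
```python
from m import *
s=r.snapshot("side");save(s,"pics/l.png");i=cv2.imread("pics/l.png");cv2.imwrite("pics/l2.png",cv2.resize(i[100:350,180:480],(720,600)))
print(r.get_state()["position"],rows([.586,-.255,.235],[np.pi,0,.26]))
```

```text
[0.4594213  0.2118515  0.23417633] (array([ 0.322 ,  0.361 , -0.0007]), array([  0.05943214,   0.1055189 , -41.45647381]))
```

View pics/l2.png

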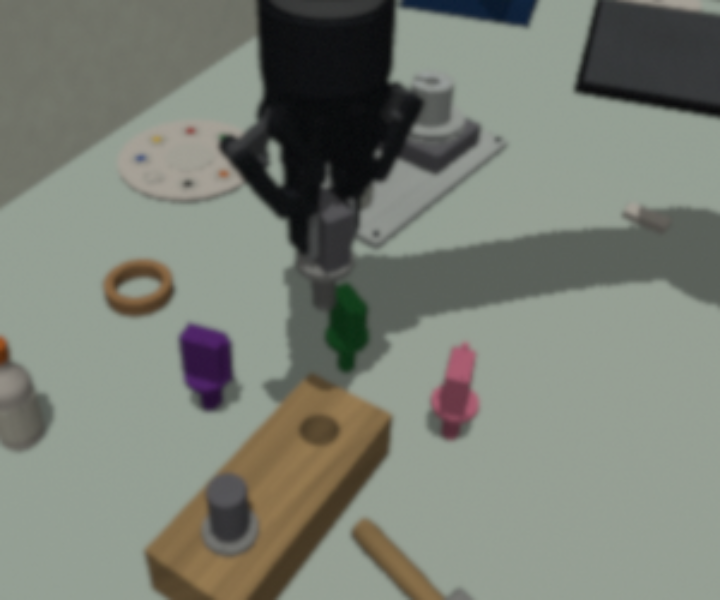

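The side picture shows the keyed shaft upright in the gripper (crop 325,250), the empty rack hole (320,430) and the spare in place (230,510). Moving to the hub.

Emit:
{"method": "carry_out", "body": {"steps": [[[0,0,0,0.0214,0.024,0,1],[0,0,0,0.0214,0.024,0,1],[0,0,0,0.0214,0.024,0,1],[0,0,0,0.0214,0.024,0,1],[0,0,0,0.0214,0.024,0,1],[0,0,0,0.0214,0.024,0,1],[0,0,0,0.0214,0.024,0,1],[0,0,0,0.0214,0.024,0,1],[0,0,0,0.0214,0.024,0,1],[0,0,0,0.0214,0.024,0,1]]]}}

```text
clock: 11.35
position: [0.544, -0.0995, 0.2345]
ee_rot: [3.141, 0.001, -0.463]
wrist_force: [0.2, 0.1, -1.2]
grip_width: 0.226
finger_force: 58.8
```

Emit:
{"method": "carry_out", "body": {"steps": [[[0,0,0,0.0214,0.024,0,1],[0,0,0,0.0214,0.024,0,1],[0,0,0,0.0214,0.024,0,1],[0,0,0,0.0214,0.024,0,1],[0,0,0,0.0214,0.024,0,1],[0,0,-8.3,0,0,0,1],[0,0,-8.3,0,0,0,1],[0,0,-8.3,0,0,0,1],[0,0,-8.3,0,0,0,1],[0,0,-8.3,0,0,0,1]]]}}

```text
clock: 12.35
position: [0.5858, -0.2533, 0.2341]
ee_rot: [-3.141, 0.001, 0.267]
wrist_force: [0.8, 0.0, -2.1]
grip_width: 0.223
finger_force: 58.9
```

Run:
```python
from m import *
st=r.get_state();print(st["clock"],st["position"],st["ee_rot"],rows([.586,-.255,.165],[np.pi,0,.26]))
s=r.snapshot("side");save(s,"pics/n.png");i=cv2.imread("pics/n.png");cv2.imwrite("pics/n2.png",cv2.resize(i[50:175,280:440],(768,600),interpolation=3))
P=cloud(s)
# collar / shaft points below fingers
m=(np.hypot(P[...,0]-.585,P[...,1]+.253)<.035)&(P[...,2]>.165)&(P[...,2]<.24)
q=P[m];print(m.sum())
for z in np.arange(.165,.24,.004):
    k=q[abs(q[:,2]-z)<.002]
    if len(k)>2: print(round(z,3),len(k),k.min(0).round(3),k.max(0).round(3))
```

```text
12.35 [ 0.58577327 -0.2532796   0.23411999] [-3.14050664e+00  1.38623854e-03  2.66743348e-01] (array([-0.0001,  0.0018,  0.0691]), array([-0.06195592,  0.07963511,  0.38632218]))
217
0.181 4 [ 0.579 -0.251  0.18 ] [ 0.586 -0.246  0.183]
0.185 10 [ 0.577 -0.252  0.183] [ 0.589 -0.242  0.187]
0.189 11 [ 0.578 -0.254  0.188] [ 0.594 -0.242  0.191]
0.193 10 [ 0.578 -0.252  0.191] [ 0.594 -0.246  0.195]
0.197 10 [ 0.578 -0.254  0.195] [ 0.594 -0.244  0.199]
0.201 9 [ 0.577 -0.255  0.199] [ 0.595 -0.244  0.203]
0.205 12 [ 0.577 -0.253  0.203] [ 0.594 -0.245  0.207]
0.209 13 [ 0.577 -0.255  0.207] [ 0.596 -0.243  0.211]
0.213 6 [ 0.579 -0.251  0.211] [ 0.592 -0.243  0.213]
0.221 20 [ 0.565 -0.255  0.219] [ 0.598 -0.232  0.223]
0.225 42 [ 0.565 -0.262  0.223] [ 0.607 -0.23   0.227]
0.229 22 [ 0.566 -0.257  0.227] [ 0.607 -0.24   0.231]
0.233 20 [ 0.566 -0.256  0.231] [ 0.606 -0.236  0.235]
0.237 20 [ 0.567 -0.255  0.235] [ 0.606 -0.233  0.238]
```

View pics/n2.png

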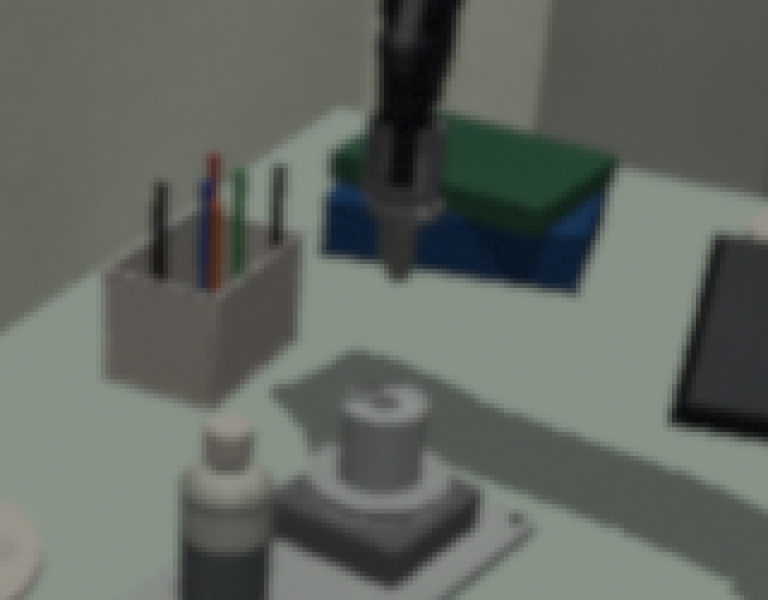

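The picture shows the shaft upright above the hub (shaft tip at crop (398,278), hub mouth at (385,398)). I'll measure both as cylinders in the same camera.

Run:
```python
from m import *
def cyl(P,c,rad,z0,z1,x0,xm=9):
    m=(np.hypot(P[...,0]-c[0],P[...,1]-c[1])<rad+.008)&(P[...,2]>z0)&(P[...,2]<z1)&(P[...,0]<xm)
    q=P[m];f=least_squares(lambda v:np.hypot(q[:,0]-v[0],q[:,1]-v[1])-rad,x0,loss='soft_l1',f_scale=.001);return f.x.round(4),len(q),round(np.sqrt(2*f.cost/len(q)),4)
for n in("side",):
    s,Ps=pics(n,6);P=np.mean(Ps,0);c=(.585,-.253)
    print("shaft",cyl(P,c,.008,.184,.212,c),cyl(P,c,.008,.184,.212,c,.59),"collar",cyl(P,c,.02,.220,.2235,c))
    for z in(.186,.196,.206): print(z,cyl(P,c,.008,z-.005,z+.005,c,.59))
    print("hub",cyl(P,c,.025,.060,.094,c),"hubtop",fit(hub,s,Ps,.1005,c,.04,.004,[*c,.25]))
print(r.get_state()["position"])
```

```text
shaft (array([ 0.5855, -0.2534]), 71, np.float64(0.0007)) (array([ 0.5851, -0.2536]), 55, np.float64(0.0004)) collar (array([ 0.585 , -0.2534]), 22, np.float64(0.0003))
0.186 (array([ 0.5849, -0.2538]), 19, np.float64(0.0005))
0.196 (array([ 0.5853, -0.2536]), 18, np.float64(0.0004))
0.206 (array([ 0.585 , -0.2537]), 20, np.float64(0.0004))
hub (array([ 0.5863, -0.2553]), 191, np.float64(0.0008)) hubtop (array([ 0.585 , -0.2528,  0.2441]), np.float64(28.2))
[ 0.58603526 -0.25338469  0.2350416 ]
```

Emit:
{"method": "carry_out", "body": {"steps": [[[0,0,-0.4,0.0006,0.002,0.02,1],[0,0,0,0,0,0.03,1],[0,0,0,0,0,0.02,1],[0,0,0,0,0,0.006,1],[0,0,0,0,0,0.003,1],[0,0,0,0,0,0.002,1],[0,0,0,0,0,0.002,1],[0,0,0,0,0,0.002,1],[0,0,0,0,0,0,1],[0,0,0,0,0,0,1]]]}}

```text
clock: 13.7
position: [0.5873, -0.2553, 0.1506]
ee_rot: [3.141, -0.0, 0.267]
wrist_force: [-0.5, -0.1, -1.9]
grip_width: 0.224
finger_force: 58.9
```

Emit:
{"method": "carry_out", "body": {"steps": [[[0,0,0,0,0,0.002,1],[0,0,0,0,0,0.002,1],[0,0,0,0,0,0.002,1],[0,0,0,0,0,0.002,1],[0,0,0,0,0,0.002,1],[0,0,0,0,0,0.001,1],[0,0,0,0,0,0,1],[0,0,0,0,0,0,1],[0,0,0,0,0,0,1],[0,0,0,0,0,0,1]]]}}

```text
clock: 14.7
position: [0.5872, -0.2552, 0.1394]
ee_rot: [3.141, -0.0, 0.268]
wrist_force: [0.8, 0.2, -1.5]
grip_width: 0.228
finger_force: 58.9
```

Depth is 17 mm with no contact force, so the key is in the keyway. Pushing home.

Emit:
{"method": "carry_out", "body": {"steps": [[[0,0,0,0,0,0.003,1],[0,0,0,0,0,0.003,1],[0,0,0,0,0,0.003,1],[0,0,0,0,0,0.003,1],[0,0,0,0,0,0.003,1],[0,0,0,0,0,0.002,1],[0,0,0,0,0,0.002,1],[0,0,0,0,0,0.002,1],[0,0,0,0,0,0,1],[0,0,0,0,0,0,1]]]}}

```text
clock: 15.7
position: [0.5872, -0.2552, 0.1188]
ee_rot: [3.141, -0.0, 0.268]
wrist_force: [-2.4, 0.3, 5.3]
grip_width: 0.225
finger_force: 59.9
```

Emit:
{"method": "carry_out", "body": {"steps": [[[0,0,0,0,0,0.001,1],[0,0,0,0,0,0.001,1],[0,0,0,0,0,0.001,1],[0,0,0,0,0,0.001,1],[0,0,0,0,0,0,1],[0,0,0,0,0,0,1],[0,0,0,0,0,0,1],[0,0,0,0,0,0,1],[0,0,0,0,0,0,1],[0,0,0,0,0,0,1]]]}}

```text
clock: 16.7
position: [0.5873, -0.2552, 0.1159]
ee_rot: [3.141, -0.001, 0.268]
wrist_force: [-5.3, 2.4, 13.0]
grip_width: 0.226
finger_force: 61.0
```

Run:
```python
from m import *
st=r.get_state();print(st["position"],st["wrist_force"])
s=r.snapshot("side");save(s,"pics/f.png");i=cv2.imread("pics/f.png");cv2.imwrite("pics/f2.png",cv2.resize(i[80:170,310:430],(800,600),interpolation=3))
```

```text
[ 0.58726785 -0.25519215  0.11590494] [-5.33316889  2.38796134 12.95107275]
```

View pics/f2.png

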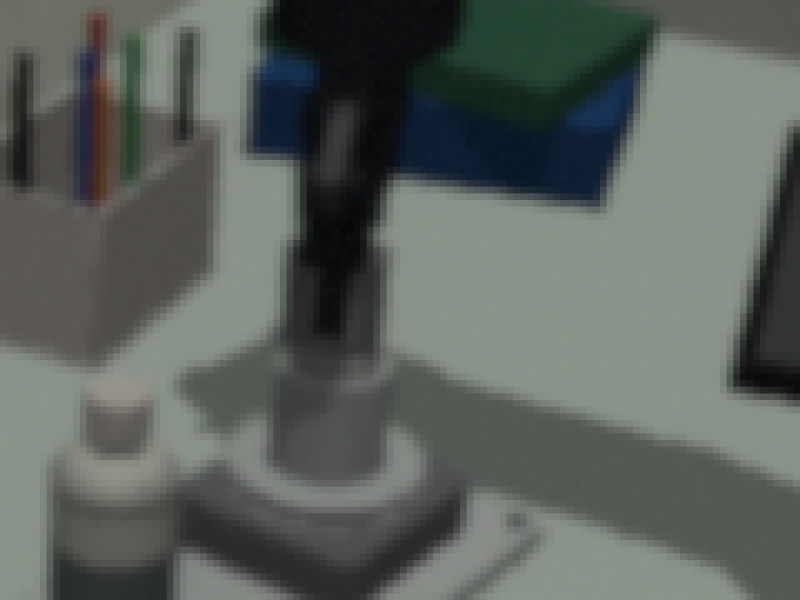

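The collar appears seated on the hub (crop ~(330,370)). A small extra push should show whether it is at the hard stop.

Emit:
{"method": "carry_out", "body": {"steps": [[[0,0,0,0,0,0.0005,1],[0,0,0,0,0,0.0005,1],[0,0,0,0,0,0,1],[0,0,0,0,0,0,1],[0,0,0,0,0,0,1],[0,0,0,0,0,0,1],[0,0,0,0,0,0,1],[0,0,0,0,0,0,1],[0,0,0,0,0,0,1],[0,0,0,0,0,0,1]]]}}

```text
clock: 17.75
position: [0.5873, -0.2552, 0.1159]
ee_rot: [3.141, -0.001, 0.267]
wrist_force: [-8.7, 2.6, 20.1]
grip_width: 0.226
finger_force: 62.1
```

Position is unchanged while the force rose by 7 N, so the shaft is at the hard stop, at the expected height (0.116).

```bash
python3 -c "
from bench import r
print(r.close_job())"
```

```text
the job is handed in; nothing more can be done
None
```

I pressed the cap and it sprang back up, then pushed the keyed shaft home in the hub at a hard stop with the collar seated, and handed the job in at about 18 s with the gripper still holding it down; the hand-in returned no verdict.

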